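# Draw out the riser's shelf board to the gauge and hold it

## Robot

A 6-joint arm with a two-finger parallel gripper is mounted at the origin on a cart in front of the work surface, level with it; the furniture and walls round the work are solid. World frame = base frame: x ahead of the robot, y to its left, z up, the work surface at z = 0. Lengths are in m, angles in rad, forces in N, time in s.
With the tool pointing down it reaches from about 0.35 to 0.85 m from the base axis. Payload 8.1 kg.
Tool frame: the origin (TCP) lies at the very end of the fingers, on their centre line; the grasp point (between the pads) lies 19 mm behind it; z points along the fingers, y is the direction in which the jaws open and shut (so a half turn about z gives the same grasp; the last joint's range is limited). The gripper opens to 93 mm and grips with 3 to 60 N. Pads are 15 mm wide; open, the fingers measure 128 mm over their backs; the gripper's body (75 mm by 188 mm) begins 65 mm behind the grasp point.
Start: joints at [1.095, 0.13, 1.488, -0, 1.523, -0.085], TCP at [0.229, 0.555, 0.219] pointing down, gripper open.
Joint ranges: [-2.96, 2.96], [-0.89, 2.26], [0.02, 2.5], [-1.34, 4.48], [0, 2.73], [-2.66, 2.66]. Speed limits (rad/s): [2.39, 2.39, 2.79, 3.14, 3.14, 3.14].

## Interface

Orientations are given as a rotation vector (axis times angle).
In Python, from plant import robot gives the robot as it stands.
- The arm moves only by the shell command python3 -m pendant 'ROWS' [OPENING] [FORCE]. ROWS is JSON, a list of rows, each an object with "delta_pos": the shift along the tool's x, y, z in m, a list of three; "spin": the turn about the tool's z in rad. In form: [{"delta_pos": [dx, dy, dz], "spin": spin}, ...]. A call has 1 to 10 rows; each row is the pose to reach, as a shift and turn from the pose measured when the call began, along the tool's axes at that moment; what a row does not reach only later rows make up. A row lasts 1/10 s, in which the tool goes at most 50 mm and 8.59 degrees, less where a joint would pass 70% of its speed; a pose out of reach is approached as far as the arm can. A call with a gripper value outside its range is refused whole. OPENING is the closure, from -1 (fully open) to 1 (shut), set as the call begins (- or left out, the last holds). The fingers move at their own pace and stop on an object; FORCE is the grip in N (left out, the last holds). Time passes only in rows, so rows that repeat a pose let the fingers close. It gives the time, the measured TCP pose, the force and the opening at its end, in the units of the state.
- robot.read_state(): the state, without advancing time (a new reading comes with each control period).
- robot.read_camera(name): name is "side" or "top" or "wrist"; returns a dict with "color" (384x512x3 uint8, blue, green, red), "camera_matrix" (3x3 intrinsics, pixels), "R" (3x3) and "t" (3): a world point X has camera coordinates R X + t. Camera axes: x right, y down, z forward; pixel columns grow to the right and rows downward; lengths in m; the calibration is good to about 2 mm. A picture is of the moment at which its call begins. There is no depth.
- robot.close_job(): hands the job in, once; it reports no verdict.
Trained networks look in the newest picture that a camera, given by its name, has taken for a name from the list of things; names that differ only in an ending like _2 or _b are one class to them, and where a whole thing is asked for, a point or a joint stands for the part that bears it (a point fixed in the world has none). Each returns a list of dicts, best first, with "score" (0 to 1); they miss things now and then, are a little off and sometimes report something else, mostly with a low value. They report only what shows in the picture. A call takes as long as a camera call. They do not tell look-alikes from the thing itself.
- robot.outline_of(camera, label): "mask" (384x512 bool, what is visible of it).
- robot.mark_of(camera, label): "location" ([x, y, z] in m, in the coordinates of the camera as it stood for that picture, good to about 4 mm: a listed point, or the origin of a listed thing).
The state is a dict: "t": time; "q": joint angles; "dq": joint speeds; "joint_torque": joint torques, N m; "tool_pos": TCP position; "orientation": TCP orientation; "force": force on the tool from outside, world axes, zero at the start; "wrist_torque": the same for the moment, N m; "opening": finger opening in m.
Only numpy, scipy, OpenCV 4.12 (cv2) and the standard library are available. Lean on these libraries where they do the work, as an engineer would, in place of code of your own. Each camera call takes 0.05 s, during which the arm holds its last target.

## Task

A loose shelf board lies on the low white riser. Slide it gently back until you feel it seat squarely against the stop strip at the riser's right-hand end, then slide it straight out to the left, always flat on the riser, until its outer end is level with the pointer of the gauge stand. There it would tip over, so the job ends with the gripper still holding it, flat, still, square to the riser and roughly in the middle of its width, for a colleague to screw down; do not touch the gauge with the board and leave the other things where they are.

Things in the scene. Friction and masses are not known exactly. Their poses are not given: they have to be found in the camera images.
- riser: white bench riser, fixed, 160 mm (its x) by 260 mm (its y), 70 mm high; origin at the centre of its underside on the bench. Its +y axis is the outward direction (roughly to the robot's left), in which the board is to overhang; its +x points away from the robot
- stop: aluminium stop strip fixed on the riser's top along its inner (-y) end, 120 mm (along riser x) by 15 mm, 10 mm high; origin at the centre of its underside, so the face the board seats against lies 7.5 mm from the origin towards riser +y. Rigid
- board: loose grey shelf board, 90 mm wide (its x), 320 mm long (its y), 15 mm thick, about 0.5 kg (friction and mass vary; sliding it takes a few newtons, more if it is pressed down, so the stop is felt as a push well above that); origin at the centre of its underside. Its +y is the outer end. At the start it lies on the riser a few centimetres off the stop and somewhat askew. It balances about 8 mm on the inner side of its middle, and tips once that point is past the riser's edge
- board_grip (a point): centre of the aluminium grip block fixed on the board, 100 mm inward of the board's middle; the block is 44 mm wide (board x), 30 mm long (board y) and 40 mm high, its top 20 mm above this point, the board's upper face 20 mm below it. Axes as the board's
- board_nose (a point): middle of the board's outer end face, half-way up its thickness. Axes as the board's
- gauge_mark (a point): tip of the gauge stand's pointer, half-way through its 5 mm thickness. The stand (fixed, steel post 12 mm thick and 116 mm high on a 45x60 mm foot) is on the bench beside the board's path on the side away from the robot; the pointer is a thin steel blade, 14 mm high, that points at the path at the height of the board, its tip 80 mm from the riser's middle line. Axes as the riser's; level with the pointer means that nose and mark agree along the riser's y
- petri: round lidded petri dish, 58 mm across, 15 mm high, on the bench beneath the path of the board; loose, to be left where it is; origin at the centre of its underside
- timer: square lab timer, 62x62x20 mm, on the bench on the robot's side of the riser; loose, to be left where it is; origin at the centre of its underside
- bottle: small screw-capped bottle, 56 mm across, 105 mm high, on the bench behind the riser; loose, to be left where it is; origin at the centre of its underside
- beaker: small beaker, 46 mm across, 57 mm high, on the bench behind the riser; loose, to be left where it is; origin at the centre of its underside
- rack: tube rack, 38x110x38 mm, on the bench to the left, on the robot's side; loose, to be left where it is; origin at the centre of its underside
- gauge: the gauge stand as a whole; origin on the bench straight below the pointer's tip, its foot begins 12 mm and its post 29 mm farther along its +x
There are look-alikes about, which are no part of the job. What is shaped like the gauge but blue is not meant.

How it is judged:
On the way:
1. the board is seated squarely against the stop strip and pressed on it with more than 2 N (contact force between board and stop above 2 N and angle between the y axis of board and the y axis of riser, either way round below 0.07 rad), for 0.1 s.
At the end, for the whole second after the job is handed in: The board's outer end is level with the pointer within 6 mm along the riser, the board lies flat on the riser (outer end within about 6 mm of its height, tilt under 0.03 rad), square to it within 0.06 rad, within 30 mm of its middle line, at rest, with the gripper's fingers still on it (y of board_nose in the frame of gauge_mark between -0.006 and 0.006 m and z of board_nose in the frame of riser between 0.0715 and 0.0825 m and x of board in the frame of riser between -0.03 and 0.03 m and angle between the y axis of board and the y axis of riser, either way round below 0.06 rad and angle between board's own z axis and vertical below 0.03 rad and linear speed of board below 0.01 m/s and contact force between the fingers and board above 1 N); the arm keeps its last pose, push and grip.
It fails at once if the board is jammed against the stop with more than 50 N (contact force between board and stop above 50 N).
It fails at once if the board tips or is tilted by more than 0.12 rad (angle between board's own z axis and vertical above 0.12 rad).
It fails at once if the board is lifted off the riser by more than 12 mm (z of board in the frame of riser above 0.082 m).
It fails at once if the board touches the gauge stand (contact force between board and gauge above 1 N).
It fails at once if the petri dish, timer, bottle, beaker or tube rack is moved by more than 20 mm (distance of any of petri, timer, bottle, beaker, rack from where it was at the start of the episode above 0.02 m).
It also fails if it takes over 43 s, if anything falls off the work surface, if the arm or the gripper's body presses on something with over 40 N, if the wrist force passes 120 N, or if a joint passes its speed limit or range.

## Working session

There is one attempt and no reset: what is moved stays moved. The work goes in short steps, Python scripts to look and compute and a shell command to move; the robot and the scene stay as the last step left them, time stands still between calls to the robot, and variables do not carry over. Pictures are saved under pics/ and viewed, and the job is handed in when it is done.

```bash
ls; mkdir -p pics
cat > h.py <<'E'
import numpy as np, cv2
from plant import robot
def cam(name,fn=None):
    c=robot.read_camera(name)
    if fn: cv2.imwrite('pics/'+fn,c['color'])
    return c
def w(c,p): return np.array(c['R']).T@(np.array(p)-np.array(c['t']))
def px(c,X):
    p=np.array(c['camera_matrix'])@(np.array(c['R'])@np.array(X)+np.array(c['t'])); return p[:2]/p[2]
E
python3 - <<'E'
from h import *
s=robot.read_state()
for k in s: print(k,np.round(s[k],3))
for n in ['side','top','wrist']:
    c=cam(n,n+'0.png'); print(n,'campos',np.round(-np.array(c['R']).T@c['t'],3))
    for l in (['riser','stop','board','board_grip','board_nose','gauge_mark','gauge','petri','timer','bottle','beaker','rack'] if n!='wrist' else ['board','gauge']):
        print(l,[(round(d['score'],2),np.round(w(c,d['location']),3).tolist(),np.round(px(c,w(c,d['location']))).astype(int).tolist()) for d in robot.mark_of(n,l)])
E
```

```text
pics
t 0.0
q [ 1.095  0.131  1.489  0.     1.523 -0.085]
dq [-0.002 -0.    -0.    -0.001  0.     0.001]
joint_torque [-1.0000e-03 -5.5984e+01 -4.9175e+01  7.7000e-02  3.6000e-02 -0.0000e+00]
tool_pos [0.228 0.554 0.218]
orientation [-6.100e-01 -3.081e+00  3.000e-03]
force [ 0.045 -0.764 -0.019]
wrist_torque [-0.027 -0.024 -0.017]
opening 0.093
side campos [0.475 0.831 0.609]
riser [(0.18, [0.445, 0.162, 0.002], [299, 235])]
stop [(0.41, [0.565, -0.214, 0.072], [261, 137])]
board [(0.82, [0.547, -0.013, 0.075], [262, 170])]
board_grip [(0.64, [0.552, -0.116, 0.108], [262, 141])]
board_nose [(0.67, [0.545, 0.145, 0.083], [257, 203])]
gauge_mark [(0.96, [0.62, 0.247, 0.084], [218, 230]), (0.94, [0.693, 0.153, 0.079], [195, 204]), (0.84, [0.365, -0.012, 0.077], [329, 171]), (0.78, [0.594, 0.361, 0.079], [222, 272])]
gauge [(0.97, [0.619, 0.242, 0.005], [222, 255]), (0.91, [0.591, 0.361, 0.003], [226, 298]), (0.91, [0.699, 0.154, 0.001], [197, 229]), (0.83, [0.372, -0.007, 0.003], [324, 194]), (0.28, [0.445, 0.165, 0.002], [298, 236])]
petri [(0.77, [0.549, 0.13, -0.0], [257, 225])]
timer
[... 632 characters left out ...]
 (0.73, [0.593, 0.352, 0.079], [152, 163]), (0.15, [0.552, -0.015, 0.075], [305, 177])]
gauge [(0.97, [0.598, 0.357, 0.002], [159, 167]), (0.97, [0.373, -0.01, -0.004], [302, 251]), (0.96, [0.623, 0.247, 0.0], [201, 156]), (0.57, [0.692, 0.146, -0.005], [239, 130]), (0.5, [0.62, 0.242, 0.077], [198, 151])]
petri [(0.54, [0.548, 0.127, 0.004], [247, 184])]
timer [(0.79, [0.434, -0.141, -0.004], [352, 226])]
bottle [(0.95, [0.685, -0.039, 0.004], [309, 130])]
beaker [(0.87, [0.701, -0.119, 0.002], [340, 124]), (0.36, [0.688, -0.038, 0.003], [309, 129]), (0.24, [0.619, 0.244, 0.079], [197, 151])]
rack [(0.85, [0.446, 0.157, 0.002], [236, 223])]
wrist campos [0.159 0.583 0.385]
board []
gauge []
```

Run:
```python
import cv2
a=cv2.imread('pics/top0.png');cv2.imwrite('pics/top0b.png',cv2.resize(a[100:290,110:410],None,fx=2.6,fy=2.6,interpolation=cv2.INTER_CUBIC))
a=cv2.imread('pics/side0.png');cv2.imwrite('pics/side0b.png',cv2.resize(a[110:320,150:380],None,fx=2.8,fy=2.8,interpolation=cv2.INTER_CUBIC))
```

```text
(no output)
```

View pics/top0b.png

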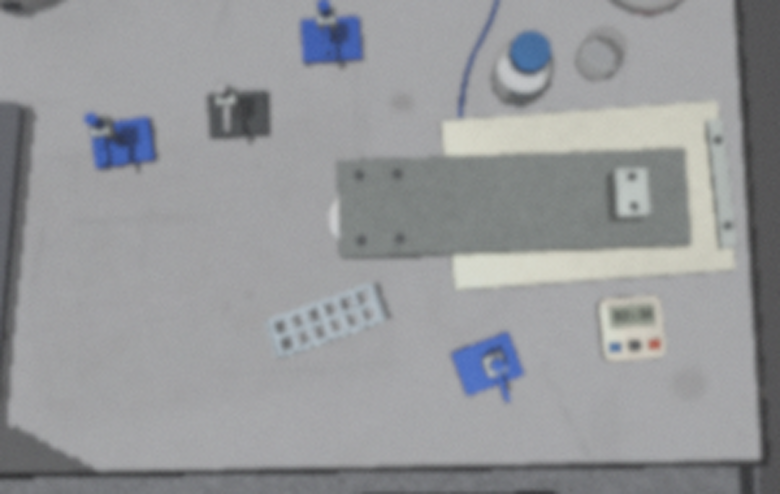

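View pics/side0b.png

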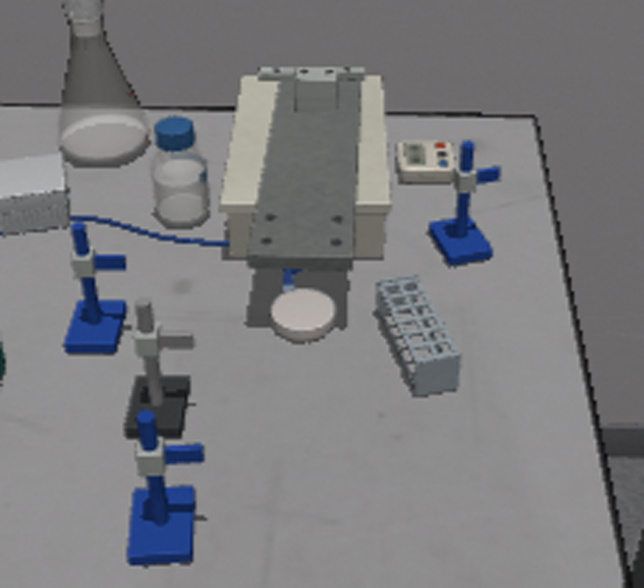

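The three blue stands, with pointers at about top (305,253), (235,121) and (152,163), are look-alikes. The dark steel one at top (198,151) / side (218,230) is on the far side of the board's path, so it should be the gauge. I'll confirm that in a crop and measure the riser's axis.

```bash
cat >> h.py <<'E'
def back(c,u,v,z):
    R=np.array(c['R']);o=-R.T@np.array(c['t']);d=R.T@np.linalg.inv(np.array(c['camera_matrix']))@[u,v,1]
    return o+d*(z-o[2])/d[2]
E
python3 - <<'E'
from h import *
c=cam('top'); im=c['color']
hsv=cv2.cvtColor(im,cv2.COLOR_BGR2HSV)
print(hsv[150,300],hsv[143,330],hsv[209,295], hsv[205,340])
m=((hsv[...,1]>20)&(hsv[...,2]>150)&(hsv[...,0]>15)&(hsv[...,0]<40)).astype(np.uint8)
n,l,st,ce=cv2.connectedComponentsWithStats(m)
for i in range(1,n):
    if st[i,4]>60: print(st[i])
m[:]=m*(np.add.outer(np.arange(384)*0,np.arange(512))>270); m[212:,335:]=0
ys,xs=np.nonzero(m)
hull=cv2.convexHull(np.c_[xs,ys].astype(np.int32)); r=cv2.minAreaRect(hull); b=cv2.boxPoints(r)
ap=cv2.approxPolyDP(hull,5,True)[:,0]
print(ap.tolist())
for p in ap: print(p,np.round(back(c,*p,0.07),4))
s=im.copy()
for p in ap: cv2.circle(s,tuple(int(x) for x in p),1,(0,0,255),-1)
cv2.imwrite('pics/ris.png',cv2.resize(s[120:230,260:410],None,fx=5,fy=5,interpolation=cv2.INTER_NEAREST))
g=im[130:180,130:260]; cv2.imwrite('pics/gauge.png',cv2.resize(g,None,fx=6,fy=6,interpolation=cv2.INTER_CUBIC))
for n in ['top','side']*3:
    c=cam(n)
    for l in ['stop','board','board_grip','board_nose','gauge_mark']:
        for d in robot.mark_of(n,l):
            p=w(c,d['location'])
            if l!='gauge_mark' or np.hypot(p[0]-.62,p[1]-.244)<.03: print(n,l,round(d['score'],2),np.round(p,4))
    print()
E
```

```text
[ 26  17 209] [ 27  12 194] [ 42  12 208] [ 28  16 206]Traceback (most recent call last):
  File "<stdin>", line 11, in <module>
cv2.error: OpenCV(4.12.0) /io/opencv/modules/imgproc/src/convhull.cpp:143: error: (-215:Assertion failed) total >= 0 && (depth == CV_32F || depth == CV_32S) in function 'convexHull'
```

Run:
```python
from h import *
c=cam('top'); im=c['color']
m=cv2.inRange(cv2.GaussianBlur(im,(3,3),0),(0,188,188),(255,255,255))
m[:,:270]=0;m[:135]=0; m[212:,335:]=0; m[220:]=0;m[:,395:]=0
m=cv2.morphologyEx(m,cv2.MORPH_OPEN,np.ones((3,3),np.uint8))
ys,xs=np.nonzero(m)
hull=cv2.convexHull(np.c_[xs,ys].astype(np.int32))
ap=cv2.approxPolyDP(hull,4,True)[:,0]
for p in ap: print(p,np.round(back(c,*p,0.07),4))
s=im.copy()
for p in ap: cv2.circle(s,tuple(int(x) for x in p),1,(0,0,255),-1)
cv2.imwrite('pics/ris.png',cv2.resize(s[120:230,260:410],None,fx=5,fy=5,interpolation=cv2.INTER_NEAREST))
g=im[130:180,130:260]; cv2.imwrite('pics/gauge.png',cv2.resize(g,None,fx=6,fy=6,interpolation=cv2.INTER_CUBIC))
for n in ['top','side']*3:
    c=cam(n)
    for l in ['stop','board','board_grip','board_nose','gauge_mark']:
        for d in robot.mark_of(n,l):
            p=w(c,d['location'])
            if l!='gauge_mark' or np.hypot(p[0]-.62,p[1]-.244)<.03: print(n,l,round(d['score'],2),np.round(p,4))
    print()
```

```text
[391 201] [ 0.4904 -0.2193  0.07  ]
[286 210] [0.4737 0.0319 0.07  ]
[280 148] [0.6251 0.0425 0.07  ]
[384 140] [ 0.6395 -0.2108  0.07  ]
top stop 0.87 [ 0.5612 -0.2111  0.0722]
top stop 0.68 [ 0.6873 -0.0362  0.0017]
top board 0.86 [ 0.5477 -0.0149  0.0761]
top board 0.71 [ 7.022e-01 -1.139e-01 -2.000e-04]
top board_grip 0.83 [ 0.5547 -0.1148  0.1052]
top board_grip 0.51 [ 0.6217  0.2409 -0.0012]
top board_nose 0.65 [0.5471 0.1386 0.0781]
top board_nose 0.49 [ 0.6237  0.2443 -0.0012]
top board_nose 0.29 [ 0.562  -0.2144  0.071 ]
top gauge_mark 0.56 [0.6165 0.2429 0.0768]

side stop 0.43 [ 0.5676 -0.209   0.075 ]
side stop 0.28 [0.6184 0.2457 0.0044]
side board 0.81 [ 0.5472 -0.0155  0.0713]
side board_grip 0.97 [ 0.5514 -0.1164  0.1072]
side board_nose 0.89 [0.5443 0.1458 0.0798]
side board_nose 0.48 [ 0.687  -0.0343  0.0054]
side gauge_mark 0.9 [0.6196 0.2443 0.0854]

top stop 0.74 [ 0.5625 -0.2119  0.0719]
top board 0.7 [0.6194 0.2429 0.0777]
top board 0.6 [ 0.5521 -0.0172  0.0727]
top board 0.23 [0.5445 0.1388 0.0768]
top board_grip 0.82 [ 0.5532 -0.1151  0.1051]
top board_nose 0
[... 273 characters left out ...]
.1429 0.0791]
side gauge_mark 0.7 [0.6163 0.2445 0.0837]
side gauge_mark 0.62 [0.6168 0.2454 0.0039]

top stop 0.69 [ 0.5631 -0.2134  0.07  ]
top stop 0.43 [0.6227 0.2438 0.0011]
top board 0.74 [ 0.5507 -0.0176  0.0756]
top board 0.16 [ 0.6239  0.2434 -0.0007]
top board_grip 0.66 [ 0.5552 -0.117   0.1049]
top board_grip 0.26 [ 0.6869 -0.0383  0.0052]
top board_nose 0.82 [0.546  0.1415 0.0759]
top board_nose 0.38 [0.5468 0.1241 0.0006]
top gauge_mark 0.59 [0.6217 0.2432 0.0761]

side stop 0.57 [ 0.5696 -0.2092  0.0726]
side board 0.63 [ 0.5468 -0.0157  0.0699]
side board_grip 0.86 [ 0.5495 -0.1158  0.1093]
side board_nose 0.72 [0.5422 0.1463 0.0787]
side gauge_mark 0.81 [0.6191 0.2435 0.0811]
```

View pics/ris.png

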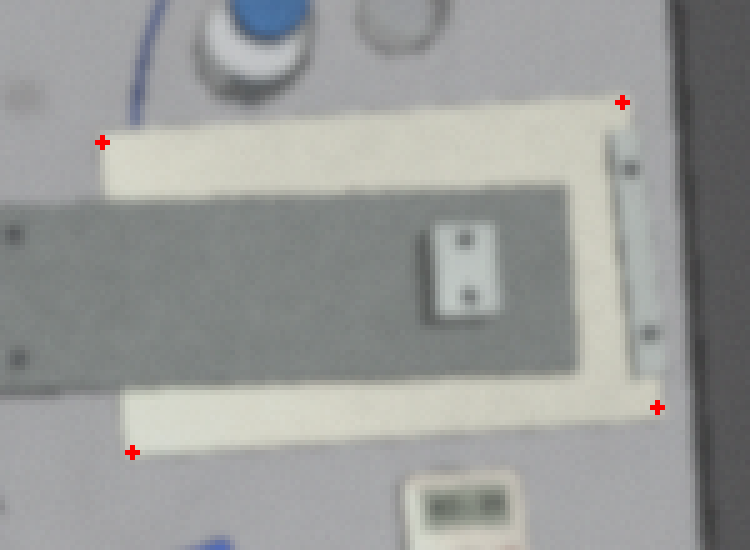

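View pics/gauge.png

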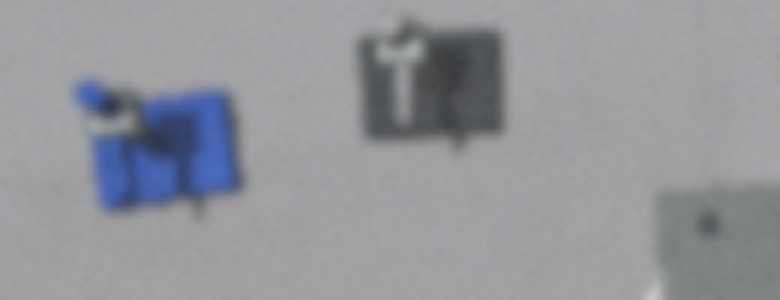

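The crop shows the steel-grey stand with a dark foot at top (198,151), clearly not one of the blue ones, and it sits about 80 mm from the riser's middle line. Next I'll get precise yaw angles from the edges.

```bash
cat >> h.py <<'E'
def edge(c,p,q,z,h=4):
    """subpixel edge near pixel segment p-q, world fit at height z: returns yaw of line vs +y, point"""
    g=cv2.GaussianBlur(cv2.cvtColor(c['color'],cv2.COLOR_BGR2GRAY),(3,3),0).astype(np.float32)
    p=np.array(p,float);q=np.array(q,float);d=(q-p)/np.linalg.norm(q-p);n=np.array([-d[1],d[0]])
    P=[]
    s=np.arange(-h,h+.1,.25)
    for a in np.linspace(.06,.94,40):
        o=p+a*(q-p); xy=(o+s[:,None]*n).astype(np.float32)
        v=cv2.remap(g,xy[None,:,0],xy[None,:,1],cv2.INTER_LINEAR)[0]
        e=np.abs(np.gradient(v)); e=e**2
        P.append(back(c,*(o+n*(e*s).sum()/e.sum()),z)[:2])
    vx,vy,x,y=cv2.fitLine(np.array(P,np.float32),cv2.DIST_HUBER,0,.001,.001).ravel()
    if abs(vy)>abs(vx): yaw=-vx/vy
    else: yaw=vy/vx
    r=np.array(P)-[x,y]; return round(float(yaw),4),np.round([x,y],4),'rms',round(float(np.std(r@[-vy,vx])),4)
E
python3 - <<'E'
from h import *
c=cam('top')
o=np.array([260,120])
f=lambda a:np.array(a)/5+o-0.4
for nm,a,b,z in [('riser far',(140,127),(610,98),.07),('riser near',(130,456),(650,419),.07),('riser left up',(103,138),(106,190),.07),('stop face',(614,150),(632,372),.08),
  ('board far',(0,205),(560,186),.085),('board near',(130,388),(570,374),.085),('board inner',(568,190),(577,368),.085)]:
    print(nm,edge(c,f(a),f(b),z))
E
```

```text
riser far (0.0501, array([ 0.6371, -0.0985], dtype=float32), 'rms', 0.0019)
riser near (0.0539, array([ 0.4794, -0.0931], dtype=float32), 'rms', 0.0003)
riser left up (0.0242, array([0.6145, 0.0426], dtype=float32), 'rms', 0.0002)
stop face (0.0489, array([ 0.5558, -0.2015], dtype=float32), 'rms', 0.0005)
board far (0.017, array([ 0.5947, -0.047 ], dtype=float32), 'rms', 0.0005)
board near (0.0152, array([ 0.5036, -0.0675], dtype=float32), 'rms', 0.0003)
board inner (0.0226, array([ 0.5522, -0.1785], dtype=float32), 'rms', 0.0003)
```

```bash
cat >> h.py <<'E'
from scipy.spatial.transform import Rotation as Ro
def plan(xyz,jaw):
    s=robot.read_state(); R=Ro.from_rotvec(s['orientation']).as_matrix()
    ja=np.arctan2(R[1,1],R[0,1]); d=jaw-ja; d=(d+np.pi/2)%np.pi-np.pi/2
    print('t',round(float(s['t']),2),'pos',np.round(s['tool_pos'],4),'jaw',round(ja,4),'toolz',np.round(R[:,2],4),'F',np.round(s['force'],2),'T',np.round(s['wrist_torque'],2),'op',round(float(s['opening']),4))
    print('delta',np.round(R.T@(np.array(xyz)-s['tool_pos']),4),'spin',round(-d,4))
E
python3 -c "
from h import *
plan([.551,-.1155,.2],.016)"
```

```text
t 3.4 pos [0.2285 0.5548 0.2186] jaw 1.18 toolz [ 0. -0. -1.] F [ 0.45 -0.31  0.67] T [0.02 0.01 0.05] op 0.0929
delta [-0.5535 -0.4969  0.0187] spin 1.164
```

```bash
python3 -m pendant '[{"delta_pos":[-0.037,-0.033,0],"spin":0.1},{"delta_pos":[-0.074,-0.066,0],"spin":0.2},{"delta_pos":[-0.111,-0.099,0],"spin":0.3},{"delta_pos":[-0.148,-0.132,0],"spin":0.4},{"delta_pos":[-0.185,-0.165,0],"spin":0.5},{"delta_pos":[-0.222,-0.198,0],"spin":0.6},{"delta_pos":[-0.259,-0.231,0],"spin":0.7},{"delta_pos":[-0.296,-0.264,0],"spin":0.8},{"delta_pos":[-0.333,-0.297,0],"spin":0.9},{"delta_pos":[-0.37,-0.33,0],"spin":1.0}]' -1 20
python3 -c "
from h import *
plan([.551,-.1155,.2],.016)"
```

```text
t: 4.4
tool_pos: [0.4455, 0.1068, 0.219]
orientation: [2.017, 2.407, 0.001]
force: [0.9, 1.4, 0.9]
opening: 0.0932
t 4.4 pos [0.4455 0.1068 0.219 ] jaw 0.1759 toolz [ 1.1e-03  2.0e-04 -1.0e+00] F [0.88 1.38 0.85] T [-0.06  0.01 -0.01] op 0.0932
delta [-0.2373  0.0649  0.0191] spin 0.1599
```

```bash
python3 -m pendant '[{"delta_pos":[-0.04,0.011,0.003],"spin":0.03},{"delta_pos":[-0.08,0.022,0.006],"spin":0.06},{"delta_pos":[-0.12,0.033,0.009],"spin":0.09},{"delta_pos":[-0.16,0.044,0.012],"spin":0.12},{"delta_pos":[-0.2,0.055,0.015],"spin":0.15},{"delta_pos":[-0.237,0.065,0.019],"spin":0.16},{"delta_pos":[-0.237,0.065,0.019],"spin":0.16},{"delta_pos":[-0.237,0.065,0.019],"spin":0.16}]'
python3 -c "
from h import *
c=cam('wrist','w1.png')
for l in ['board_grip','stop']:
  print(l,[(round(d['score'],2),np.round(w(c,d['location']),4)) for d in robot.mark_of('wrist',l)])
plan([.551,-.1155,.092],.016)"
```

```text
t: 5.2
tool_pos: [0.5508, -0.1158, 0.1997]
orientation: [-2.205, -2.237, -0.001]
force: [0.4, -0.0, -0.0]
opening: 0.0928
board_grip [(0.72, array([ 0.5537, -0.118 ,  0.104 ]))]
stop [(0.96, array([ 0.568 , -0.2085,  0.0729])), (0.41, array([ 0.5473, -0.0245,  0.0698]))]
t 5.35 pos [ 0.5509 -0.1141  0.2004] jaw 0.017 toolz [ 1.4e-03  5.0e-04 -1.0e+00] F [0.15 0.44 0.21] T [-0.08  0.04 -0.04] op 0.0927
delta [-0.0014 -0.      0.1084] spin 0.001
```

View pics/w1.png

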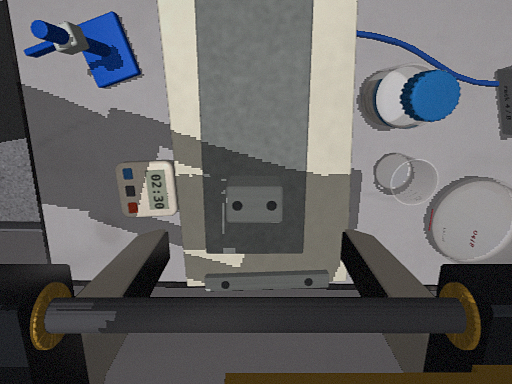

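Wrist view: the block is centred between the fingers at (254,204), with the stop at (266,280). Descending.

```bash
python3 -m pendant '[{"delta_pos":[-0.002,0,0.03],"spin":0},{"delta_pos":[-0.002,0,0.06],"spin":0},{"delta_pos":[-0.002,0,0.085],"spin":0},{"delta_pos":[-0.002,0,0.1],"spin":0},{"delta_pos":[-0.002,0,0.106],"spin":0},{"delta_pos":[-0.002,0,0.106],"spin":0},{"delta_pos":[-0.002,0,0.106],"spin":0}]'
python3 -m pendant '[{"delta_pos":[0,0,0],"spin":0},{"delta_pos":[0,0,0],"spin":0},{"delta_pos":[0,0,0],"spin":0},{"delta_pos":[0,0,0],"spin":0},{"delta_pos":[0,0,0],"spin":0},{"delta_pos":[0,0,0],"spin":0}]' 1 30
python3 -c "
from h import *
plan([.551,-.1155,.092],.052)"
```

```text
t: 6.05
tool_pos: [0.552, -0.1161, 0.0959]
orientation: [2.2, 2.239, 0.004]
force: [0.6, -0.3, 0.6]
opening: 0.0928
t: 6.65
tool_pos: [0.5519, -0.1162, 0.0959]
orientation: [2.2, 2.239, 0.004]
force: [-0.2, 0.2, -0.3]
opening: 0.0497
t 6.65 pos [ 0.5519 -0.1162  0.0959] jaw 0.0173 toolz [ 3.3e-03 -1.0e-04 -1.0e+00] F [-0.15  0.17 -0.33] T [ 0.04  0.09 -0.02] op 0.0497
delta [ 0.0007 -0.0009  0.0039] spin -0.0347
```

```bash
python3 -m pendant '[{"delta_pos":[0,0,0],"spin":0},{"delta_pos":[0,0,0],"spin":0},{"delta_pos":[0,0,0],"spin":0},{"delta_pos":[0,0,0],"spin":0}]' 1 30
python3 -c "
from h import *
plan([.551,-.1155,.092],.052)"
```

```text
t: 7.05
tool_pos: [0.5515, -0.1162, 0.0958]
orientation: [2.201, 2.239, 0.002]
force: [-5.1, -0.1, 3.0]
opening: 0.0437
t 7.05 pos [ 0.5515 -0.1162  0.0958] jaw 0.0174 toolz [ 2.3e-03 -1.0e-04 -1.0e+00] F [-5.06 -0.09  3.04] T [-0.17  1.2   0.13] op 0.0437
delta [ 0.0007 -0.0005  0.0038] spin -0.0346
```

```bash
python3 -m pendant '[{"delta_pos":[-0.002,0.001,0],"spin":-0.005},{"delta_pos":[-0.004,0.002,0],"spin":-0.01},{"delta_pos":[-0.007,0.003,0],"spin":-0.018},{"delta_pos":[-0.01,0.004,0],"spin":-0.026},{"delta_pos":[-0.013,0.005,0],"spin":-0.035},{"delta_pos":[-0.015,0.005,0],"spin":-0.035},{"delta_pos":[-0.015,0.005,0],"spin":-0.035},{"delta_pos":[-0.015,0.005,0],"spin":-0.035}]'
python3 - <<'E'
from h import *
c=cam('top','top1.png')
plan([.551,-.1155,.0958],.052)
cv2.imwrite('pics/top1b.png',cv2.resize(c['color'][120:230,220:410],None,fx=4,fy=4,interpolation=cv2.INTER_CUBIC))
E
```

```text
t: 7.85
tool_pos: [0.5573, -0.1304, 0.0959]
orientation: [2.161, 2.278, 0.005]
force: [1.4, 4.7, 2.0]
opening: 0.0432
t 7.9 pos [ 0.5573 -0.1305  0.0959] jaw 0.0525 toolz [ 3.3e-03  6.0e-04 -1.0e+00] F [0.43 3.56 1.5 ] T [ 0.65  0.06 -0.2 ] op 0.0438
delta [ 0.0153 -0.0055  0.0001] spin 0.0005
```

View pics/top1b.png

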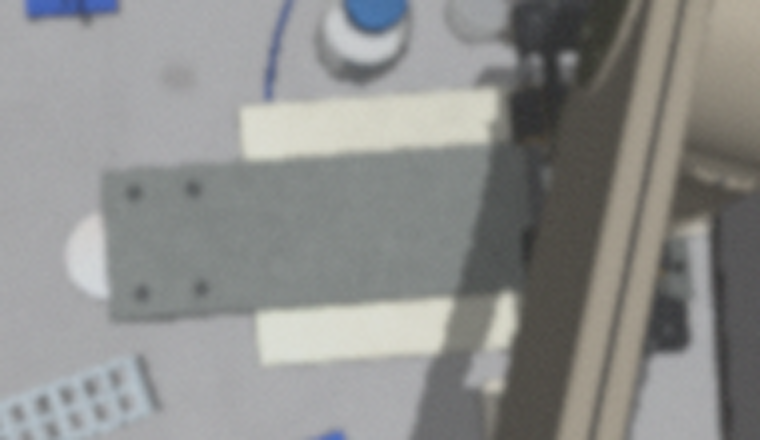

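The top view shows the board following the gripper and roughly parallel to the riser: its far edge runs (247,163)→(350,157). I'll refine the yaw and then creep in to the stop.

```bash
python3 - <<'E'
from h import *
c=cam('top')
f=lambda a:np.array(a)/4+[220,120]-.375
for nm,a,b,z in [('board far',(110,171),(490,148),.085),('board near',(115,320),(440,301),.085),('riser far',(245,105),(495,89),.07),('riser near',(265,364),(430,352),.07)]: print(nm,edge(c,f(a),f(b),z,3))
E
python3 -m pendant '[{"delta_pos":[-0.001,0,0],"spin":0},{"delta_pos":[-0.002,0,0],"spin":0},{"delta_pos":[-0.003,0,0],"spin":0},{"delta_pos":[-0.004,0,0],"spin":0},{"delta_pos":[-0.004,0,0],"spin":0}]'
```

```text
board far (0.0541, array([0.5952, 0.006 ], dtype=float32), 'rms', 0.0004)
board near (0.0684, array([0.502, 0.028], dtype=float32), 'rms', 0.0004)
riser far (0.0457, array([ 0.6345, -0.0476], dtype=float32), 'rms', 0.001)
riser near (0.0569, array([ 0.475 , -0.0148], dtype=float32), 'rms', 0.0002)
t: 8.45
tool_pos: [0.5574, -0.1343, 0.0959]
orientation: [2.161, 2.278, 0.005]
force: [0.5, 4.4, 1.7]
opening: 0.0438
```

```bash
python3 -m pendant '[{"delta_pos":[-0.001,0,0],"spin":0},{"delta_pos":[-0.002,0,0],"spin":0},{"delta_pos":[-0.002,0,0],"spin":0}]'; python3 -m pendant '[{"delta_pos":[-0.001,0,0],"spin":0},{"delta_pos":[-0.001,0,0],"spin":0}]'
python3 -m pendant '[{"delta_pos":[-0.001,0,0],"spin":0},{"delta_pos":[-0.001,0,0],"spin":0}]'
```

```text
t: 8.75
tool_pos: [0.5575, -0.1361, 0.0958]
orientation: [2.161, 2.278, 0.005]
force: [0.1, 3.7, 1.9]
opening: 0.0437
t: 8.95
tool_pos: [0.5575, -0.1368, 0.0958]
orientation: [2.162, 2.278, 0.005]
force: [-0.1, 4.8, 2.5]
opening: 0.0441
t: 9.15
tool_pos: [0.5575, -0.1376, 0.0958]
orientation: [2.162, 2.279, 0.006]
force: [1.1, 5.8, 1.8]
opening: 0.0439
```

```bash
python3 -m pendant '[{"delta_pos":[-0.001,0,0],"spin":0},{"delta_pos":[-0.001,0,0],"spin":0}]'; python3 -m pendant '[{"delta_pos":[-0.001,0,0],"spin":0},{"delta_pos":[-0.001,0,0],"spin":0}]'
```

```text
t: 9.35
tool_pos: [0.5576, -0.1385, 0.0959]
orientation: [2.162, 2.279, 0.006]
force: [-0.3, 5.2, 2.5]
opening: 0.0438
t: 9.55
tool_pos: [0.5576, -0.1392, 0.0958]
orientation: [2.162, 2.279, 0.006]
force: [0.2, 5.1, 2.0]
opening: 0.0437
```

```bash
python3 -m pendant '[{"delta_pos":[-0.001,0,0],"spin":0},{"delta_pos":[-0.001,0,0],"spin":0}]'; python3 -m pendant '[{"delta_pos":[-0.001,0,0],"spin":0},{"delta_pos":[-0.001,0,0],"spin":0}]'
```

```text
t: 9.75
tool_pos: [0.5577, -0.14, 0.0958]
orientation: [2.162, 2.279, 0.006]
force: [-0.3, 4.8, 2.0]
opening: 0.0439
t: 9.95
tool_pos: [0.5577, -0.1408, 0.0959]
orientation: [-2.162, -2.279, -0.007]
force: [0.2, 5.1, 1.6]
opening: 0.0438
```

```bash
python3 -m pendant '[{"delta_pos":[-0.001,0,0],"spin":0},{"delta_pos":[-0.001,0,0],"spin":0}]'; python3 -m pendant '[{"delta_pos":[-0.001,0,0],"spin":0},{"delta_pos":[-0.001,0,0],"spin":0}]'
```

```text
t: 10.15
tool_pos: [0.5577, -0.1417, 0.0958]
orientation: [-2.162, -2.279, -0.007]
force: [-0.1, 5.5, 1.9]
opening: 0.0441
t: 10.35
tool_pos: [0.5578, -0.1418, 0.0958]
orientation: [-2.16, -2.279, -0.008]
force: [-0.2, 8.3, 3.3]
opening: 0.0439
```

```bash
python3 -m pendant '[{"delta_pos":[-0.001,0,0],"spin":0},{"delta_pos":[-0.001,0,0],"spin":0}]'
```

```text
t: 10.55
tool_pos: [0.5578, -0.1418, 0.0958]
orientation: [-2.159, -2.279, -0.009]
force: [0.0, 8.7, 3.2]
opening: 0.0438
```

Contact: the motion stopped and the force is rising. Pressing a little harder now.

```bash
python3 -m pendant '[{"delta_pos":[-0.002,0,0],"spin":0},{"delta_pos":[-0.002,0,0],"spin":0},{"delta_pos":[-0.002,0,0],"spin":0},{"delta_pos":[-0.002,0,0],"spin":0}]';python3 -c "
from h import *
plan([.551,-.1155,.0958],.052)"
```

```text
t: 10.95
tool_pos: [0.5579, -0.1419, 0.0958]
orientation: [-2.157, -2.278, -0.012]
force: [-0.9, 11.3, 3.3]
opening: 0.0436
t 10.95 pos [ 0.5579 -0.1419  0.0958] jaw 0.0548 toolz [ 0.0019  0.0087 -1.    ] F [-0.93 11.31  3.27] T [ 1.63  0.29 -0.13] op 0.0436
delta [ 0.0268 -0.0054  0.0002] spin 0.0028
```

```bash
python3 -m pendant '[{"delta_pos":[-0.003,0,0],"spin":0},{"delta_pos":[-0.003,0,0],"spin":0},{"delta_pos":[-0.003,0,0],"spin":0},{"delta_pos":[-0.003,0,0],"spin":0}]';python3 -c "
from h import *
plan([.551,-.1155,.0958],.052)"
```

```text
t: 11.35
tool_pos: [0.5579, -0.1421, 0.0957]
orientation: [-2.153, -2.277, -0.016]
force: [-2.2, 16.1, 6.5]
opening: 0.0442
t 11.35 pos [ 0.5579 -0.1421  0.0957] jaw 0.056 toolz [ 0.0011  0.0128 -0.9999] F [-2.23 16.13  6.52] T [ 2.34  0.42 -0.08] op 0.0442
delta [ 0.027  -0.0054  0.0003] spin 0.004
```

```bash
python3 -m pendant '[{"delta_pos":[0.002,0,0],"spin":0},{"delta_pos":[0.005,0,0],"spin":0},{"delta_pos":[0.005,0,0],"spin":0}]';python3 -c "
from h import *
plan([.551,-.1155,.0958],.052)"
```

```text
t: 11.65
tool_pos: [0.5576, -0.1377, 0.0958]
orientation: [-2.154, -2.277, -0.015]
force: [0.9, -2.9, -0.9]
opening: 0.0442
t 11.65 pos [ 0.5576 -0.1377  0.0958] jaw 0.0558 toolz [ 0.0013  0.0116 -0.9999] F [ 0.88 -2.94 -0.94] T [-0.57  0.06  0.02] op 0.0442
delta [ 0.0225 -0.0053  0.0002] spin 0.0038
```

```bash
python3 -c "
from h import *
plan([.553,-.0472,.0957],.052)"
```

```text
t 11.65 pos [ 0.5576 -0.1377  0.0958] jaw 0.0558 toolz [ 0.0013  0.0116 -0.9999] F [ 0.88 -2.94 -0.94] T [-0.57  0.06  0.02] op 0.0442
delta [0.0906 0.0005 0.0011] spin 0.0038
```

```bash
python3 -m pendant '[{"delta_pos":[0.005,0,0],"spin":0.004},{"delta_pos":[0.01,0,0],"spin":0.004},{"delta_pos":[0.015,0,0],"spin":0.004},{"delta_pos":[0.02,0,0],"spin":0.004},{"delta_pos":[0.025,0,0],"spin":0.004},{"delta_pos":[0.03,0,0],"spin":0.004},{"delta_pos":[0.035,0,0],"spin":0.004},{"delta_pos":[0.04,0,0.001],"spin":0.004},{"delta_pos":[0.045,0,0.001],"spin":0.004},{"delta_pos":[0.045,0,0.001],"spin":0.004}]';python3 -c "
from h import *
plan([.553,-.0472,.0957],.052)"
```

```text
t: 12.65
tool_pos: [0.5554, -0.092, 0.0958]
orientation: [-2.158, -2.274, -0.016]
force: [0.6, 0.8, 2.0]
opening: 0.0438
t 12.65 pos [ 0.5554 -0.092   0.0958] jaw 0.0524 toolz [ 0.002   0.012  -0.9999] F [0.61 0.81 2.03] T [-0.14  0.36  0.09] op 0.0438
delta [ 0.0449 -0.      0.0006] spin 0.0004
```

```bash
python3 -m pendant '[{"delta_pos":[0.005,0,0],"spin":0},{"delta_pos":[0.01,0,0],"spin":0},{"delta_pos":[0.015,0,0],"spin":0},{"delta_pos":[0.02,0,0],"spin":0},{"delta_pos":[0.025,0,0],"spin":0},{"delta_pos":[0.03,0,0.0005],"spin":0},{"delta_pos":[0.035,0,0.0005],"spin":0},{"delta_pos":[0.04,0,0.0005],"spin":0},{"delta_pos":[0.045,0,0.0005],"spin":0},{"delta_pos":[0.045,0,0.0005],"spin":0}]' 1 40;python3 - <<'E'
from h import *
plan([.5515,-.0198,.0957],.052)
for n in ['top','side']:
    c=cam(n,n+'2.png')
    for l in ['board','board_nose','gauge_mark','board_grip','stop']:
        for d in robot.mark_of(n,l):
            p=w(c,d['location'])
            if l!='gauge_mark' or np.hypot(p[0]-.62,p[1]-.244)<.03: print(n,l,round(d['score'],2),np.round(p,4),'u',round(p[:2]@[-.052,.9987],4))
    cv2.imwrite('pics/%s2b.png'%n,cv2.resize(c['color'][110:240,170:370] if n=='top' else c['color'][120:300,150:350],None,fx=3.3,fy=3.3,interpolation=cv2.INTER_CUBIC))
E
```

```text
t: 13.65
tool_pos: [0.5529, -0.0459, 0.0957]
orientation: [-2.156, -2.274, -0.017]
force: [-0.2, 2.1, -0.8]
opening: 0.0438
t 13.65 pos [ 0.5529 -0.0459  0.0957] jaw 0.0531 toolz [ 0.0018  0.013  -0.9999] F [-0.16  2.08 -0.82] T [-0.04  0.23 -0.01] op 0.0438
delta [ 0.0262 -0.      0.0004] spin 0.0011
top board 0.75 [0.5499 0.0542 0.0726] u 0.0256
top board 0.3 [0.5416 0.209  0.073 ] u 0.1806
top board_nose 0.89 [0.5369 0.2099 0.0768] u 0.1817
top board_nose 0.54 [0.5506 0.0526 0.0752] u 0.0239
top gauge_mark 0.69 [0.617  0.2444 0.0785] u 0.212
top stop 0.57 [ 0.4365 -0.1391 -0.0028] u -0.1616
side board 0.86 [0.5472 0.0551 0.0747] u 0.0266
side board_nose 0.69 [0.5379 0.2169 0.083 ] u 0.1886
side gauge_mark 0.63 [0.6178 0.2458 0.0825] u 0.2133
side board_grip 0.97 [ 0.556  -0.0461  0.1109] u -0.075
side stop 0.54 [ 0.5637 -0.212   0.0734] u -0.241
```

View pics/top2b.png

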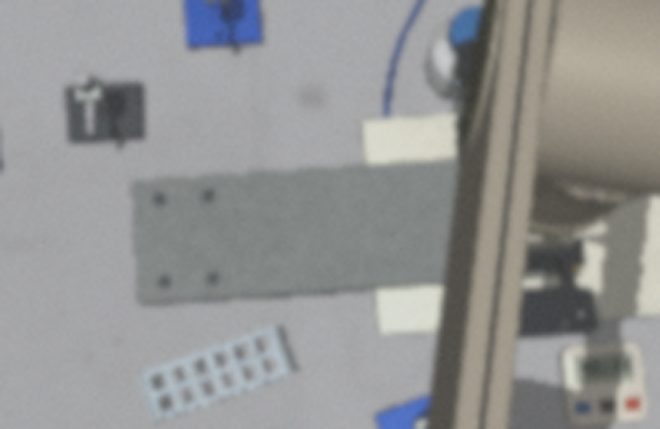

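View pics/side2b.png

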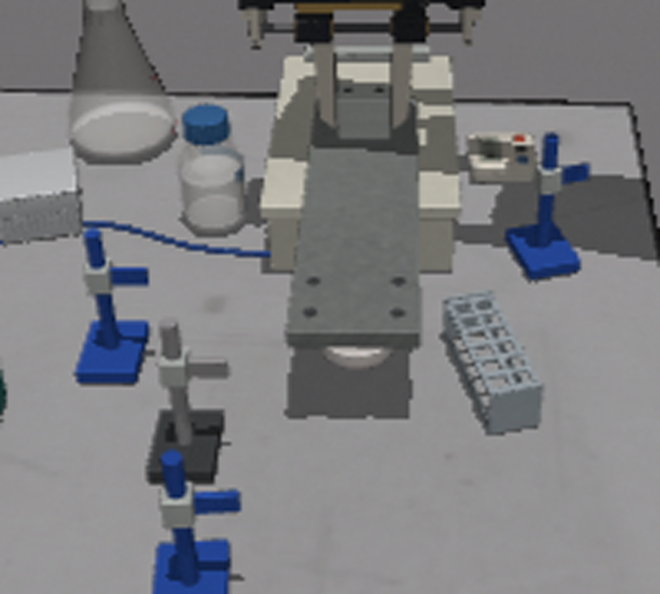

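The board follows squarely: nose at top (214,184), pointer at top (197,150). Board and pointer don't overlap sideways. I'll move about 20 mm and then measure the residual.

```bash
python3 -m pendant '[{"delta_pos":[0.003,0,0],"spin":0.001},{"delta_pos":[0.006,0,0],"spin":0.001},{"delta_pos":[0.009,0,0],"spin":0.001},{"delta_pos":[0.012,0,0],"spin":0.001},{"delta_pos":[0.015,0,0.0003],"spin":0.001},{"delta_pos":[0.018,0,0.0003],"spin":0.001},{"delta_pos":[0.021,0,0.0003],"spin":0.001},{"delta_pos":[0.021,0,0.0003],"spin":0.001}]';python3 - <<'E'
from h import *
plan([.5515,-.0198,.0957],.052)
for n in ['top','side']*2:
    c=cam(n,n+'3.png')
    for l in ['board','board_nose','gauge_mark','board_grip']:
        for d in robot.mark_of(n,l):
            p=w(c,d['location'])
            if (l!='gauge_mark' or np.hypot(p[0]-.62,p[1]-.244)<.03) and d['score']>.5: print(n,l,round(d['score'],2),np.round(p,4),'u',round(p[:2]@[-.052,.9987],4))
    cv2.imwrite('pics/%s3b.png'%n,cv2.resize(c['color'][130:210,180:280] if n=='top' else c['color'][200:260,190:290],None,fx=8,fy=7,interpolation=cv2.INTER_NEAREST))
E
```

```text
t: 15.05
tool_pos: [0.5519, -0.0255, 0.0958]
orientation: [-2.158, -2.273, -0.017]
force: [1.0, -2.2, 0.6]
opening: 0.0437
t 15.05 pos [ 0.5519 -0.0255  0.0958] jaw 0.0517 toolz [ 0.0021  0.0126 -0.9999] F [ 1.01 -2.16  0.64] T [-0.5   0.17  0.05] op 0.0437
delta [ 0.0057 -0.0001  0.0001] spin -0.0003
top board 0.73 [0.5489 0.0731 0.0742] u 0.0445
top board_nose 0.57 [0.5397 0.2278 0.0779] u 0.1994
top gauge_mark 0.63 [0.6181 0.2401 0.079 ] u 0.2077
side board 0.89 [0.5484 0.0754 0.0702] u 0.0468
side board_nose 0.79 [0.5354 0.2368 0.0814] u 0.2086
side gauge_mark 0.76 [0.6172 0.2439 0.0819] u 0.2115
side board_grip 0.8 [ 0.5542 -0.0243  0.1115] u -0.0531
top board 0.67 [0.5509 0.0708 0.0749] u 0.0421
top board_nose 0.58 [0.5391 0.2298 0.0771] u 0.2015
side board 0.89 [0.5445 0.0742 0.0718] u 0.0458
side board 0.67 [ 0.5555 -0.0229  0.1087] u -0.0518
side board_nose 0.93 [0.5372 0.2327 0.0799] u 0.2044
side gauge_mark 0.58 [0.6194 0.245  0.0842] u 0.2125
side board_grip 0.66 [ 0.553  -0.0241  0.1089] u -0.0529
```

View pics/top3b.png

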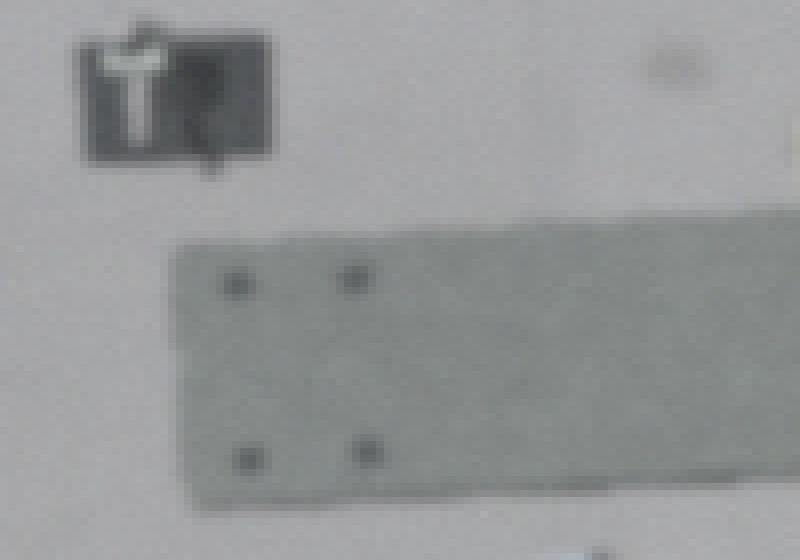

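View pics/side3b.png

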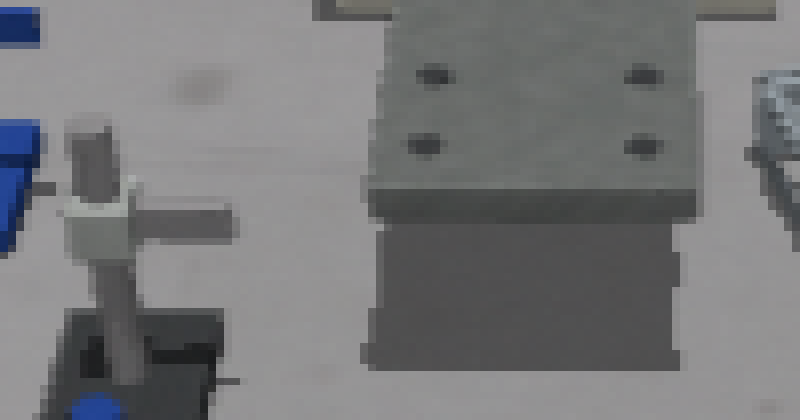

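Run:
```python
from h import *
c=cam('top')
u=np.array([-.052,.9987])
f=lambda a:np.array([a[0]/8+180-.44,a[1]/7+130-.43])
print(edge(c,f((176,250)),f((192,500)),.085,3))
e=edge(c,f((176,250)),f((192,500)),.085,3)[1]
print('nose u',e@u)
g=cv2.cvtColor(c['color'],cv2.COLOR_BGR2GRAY).astype(float)
print(g[138:154,190:204].astype(int))
for r in range(143,151):
    row=g[r,193:201]; b=np.clip(row-110,0,None)
    x=(b*np.arange(193,201)).sum()/b.sum(); print(r,round(x,2),(back(c,x,r,.0845)[:2]@u).round(4),back(c,x,r,.0845).round(4))
# side camera: nose top edge and blade 
s=cam('side')
f2=lambda a:np.array([a[0]/8+190-.44,a[1]/7+200-.43])
e=edge(s,f2((372,188)),f2((692,188)),.085,3); print(e,e[1]@u)
e=edge(s,f2((372,218)),f2((692,218)),.07,3); print(e,e[1]@u)
for y,z in [(205,.0845),(243,.0705)]:
    e=edge(s,f2((145,y)),f2((228,y)),z,2); print('blade',z,e,e[1]@u)
```

```text
(0.0402, array([0.5425, 0.2323], dtype=float32), 'rms', 0.0007)
nose u 0.20378800741285086
[[109  96 119 153 161 152 150 161 173 167 133  93  75  69]
 [112  95 116 147 158 157 159 161 160 150 119  87  70  68]
 [112  98 106 122 132 136 146 148 136 116  98  80  75  64]
 [110  96  91  98 103 117 142 148 124  97  84  77  72  69]
 [114  94  89  88  94 115 146 152 126  94  83  77  75  71]
 [119  96  88  88  90 116 146 154 123  92  79  76  74  71]
 [123  99  88  85  95 117 147 153 125  93  80  76  77  70]
 [124 100  86  83  91 111 143 150 125  94  85  83  79  72]
 [127  98  85  87  90 108 140 149 123  96  86  85  79  72]
 [127 102  90  88  90 107 138 144 122  96  87  87  84  73]
 [129 100  90  88  91 109 136 141 119  94  87  88  83  73]
 [129  99  90  86  90 104 127 136 116  93  86  88  82  73]
 [129 103  88  89  91  95 111 117 103  89  86  85  82  75]
 [134 108  90  87  86  90  95  98  93  88  88  91  88  83]
 [138 116 101  99  97  99 101 101 100 102 104 107 111 113]
 [152 139 130 129 130 128 129 128 131 134 136 139 141 141]]
143 196.65 0.2101 [0.6385 0.2436 0.0845]
144 196.65 0.2102 [0.6361 0.2436 0.0845]
145 196.78 0.2101 [0.6336 0.2433 0.0845]
146 196.79 0.2102 [0.6311 0.2433 0.0845]
147 196.78 0.2103 [0.6287 0.2433 0.0845]
148 196.74 0.2105 [0.6262 0.2434 0.0845]
149 196.78 0.2106 [0.6238 0.2433 0.0845]
150 196.88 0.2105 [0.6213 0.2431 0.0845]
(0.0603, array([0.5382, 0.2327], dtype=float32), 'rms', 0.0002) 0.20441109408587219
(0.0699, array([0.5346, 0.2249], dtype=float32), 'rms', 0.0011) 0.1968084362268448
blade 0.0845 (0.06, array([0.6325, 0.247 ], dtype=float32), 'rms', 0.0001) 0.2137888943001628
blade 0.0705 (0.0491, array([0.6328, 0.2463], dtype=float32), 'rms', 0.0003) 0.2130742078587413
```

All methods agree on a residual of about 6–6.5 mm. Final step: 6 mm out.

```bash
python3 -m pendant '[{"delta_pos":[0.002,0,0],"spin":0},{"delta_pos":[0.004,0,0],"spin":0},{"delta_pos":[0.006,0,0],"spin":0},{"delta_pos":[0.0065,0,0],"spin":0},{"delta_pos":[0.0065,0,0],"spin":0},{"delta_pos":[0.0065,0,0],"spin":0},{"delta_pos":[0.0065,0,0],"spin":0}]';python3 - <<'E'
from h import *
plan([.5515,-.0198,.0957],.052)
u=np.array([-.052,.9987])
c=cam('top','top4.png')
f=lambda a:np.array([a[0]/8+180-.44,a[1]/7+130-.43])
e=edge(c,f((124,250)),f((140,500)),.085,4);print('top nose',e,e[1]@u,'blade .2104')
e=edge(c,f((200,238)),f((780,205)),.085,4);print('far',e)
e=edge(c,f((200,510)),f((780,472)),.085,4);print('near',e)
print([ (round(d['score'],2),np.round(w(c,d['location']),4)) for d in robot.mark_of('top','board_nose')])
s=cam('side','side4.png')
f2=lambda a:np.array([a[0]/8+190-.44,a[1]/7+200-.43])
e=edge(s,f2((372,205)),f2((692,205)),.085,3); print('side nose',e,e[1]@u,'blade .2108')
for l in ['board','board_nose','petri','rack','timer','bottle','beaker']: print(l,[ (round(d['score'],2),np.round(w(s,d['location']),4)) for d in robot.mark_of('side',l)][:1])
o=np.hstack([cv2.resize(c['color'][130:210,180:280],(400,320)),cv2.resize(s['color'][170:270,190:290],(400,320))])
cv2.imwrite('pics/fin.png',o)
E
```

```text
t: 16.85
tool_pos: [0.5515, -0.0194, 0.0958]
orientation: [-2.159, -2.272, -0.016]
force: [0.2, -5.3, 1.9]
opening: 0.0439
t 16.85 pos [ 0.5515 -0.0194  0.0958] jaw 0.0513 toolz [ 0.0019  0.0125 -0.9999] F [ 0.23 -5.34  1.91] T [-1.15  0.18  0.03] op 0.0439
delta [-0.0004 -0.      0.0001] spin -0.0007
top nose (0.0546, array([0.5431, 0.2388], dtype=float32), 'rms', 0.0004) 0.21024836414903403 blade .2104
far (0.0528, array([0.5897, 0.1404], dtype=float32), 'rms', 0.0006)
near (0.0453, array([0.4966, 0.1365], dtype=float32), 'rms', 0.0004)
[(0.74, array([0.5403, 0.2345, 0.077 ]))]
side nose (0.0595, array([0.5471, 0.2399], dtype=float32), 'rms', 0.0002) 0.211138922560215 blade .2108
board [(0.97, array([0.5445, 0.0838, 0.0703]))]
board_nose [(0.68, array([0.538 , 0.2403, 0.0781]))]
petri []
rack [(0.73, array([0.4476, 0.1644, 0.0041]))]
timer [(0.79, array([ 0.4331, -0.1347,  0.0064]))]
bottle [(0.82, array([ 0.6866, -0.0342,  0.0077]))]
beaker []
```

View pics/fin.png

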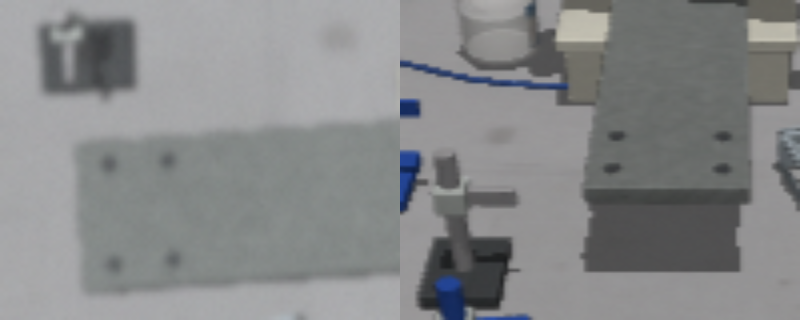

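The board's nose edge, about (190,166)–(191,201) in the top view, is level with the pointer in both views. I'll let it settle and hand in.

```bash
python3 -m pendant '[{"delta_pos":[0,0,0],"spin":0},{"delta_pos":[0,0,0],"spin":0},{"delta_pos":[0,0,0],"spin":0},{"delta_pos":[0,0,0],"spin":0},{"delta_pos":[0,0,0],"spin":0}]'
python3 - <<'E'
from h import *
c=cam('top');u=np.array([-.052,.9987])
f=lambda a:np.array([a[0]/8+180-.44,a[1]/7+130-.43])
e=edge(c,f((124,250)),f((140,500)),.085,4);print('top nose',e,e[1]@u)
plan([.5515,-.0198,.0957],.052)
robot.close_job()
E
```

```text
t: 17.85
tool_pos: [0.5515, -0.0192, 0.0958]
orientation: [-2.158, -2.272, -0.016]
force: [-0.7, -4.6, 1.5]
opening: 0.0437
top nose (0.0582, array([0.5385, 0.2384], dtype=float32), 'rms', 0.0005) 0.21008807678669691
t 17.9 pos [ 0.5515 -0.0192  0.0958] jaw 0.0514 toolz [ 0.0019  0.0128 -0.9999] F [ 0.73 -4.56  0.66] T [-1.11  0.15  0.11] op 0.0439
delta [-0.0006 -0.0001  0.0001] spin -0.0006
the job is handed in; nothing more can be done
```

I gripped the board's block, turned the board square and seated it on the stop. I then slid it out flat to the steel gauge's pointer and handed it in at about 18 s, still gripped at 40 N.

- **Seating:** the board stopped moving at the strip. The push rose from about 5 N of sliding friction to 16 N, so roughly 11 N was on the stop.
- **Level with the pointer:** the edge fits put the nose within about 0.5 mm of the pointer in both the top and side views. The trained networks scattered by about ±4 mm, and dead reckoning from the stop put the nose about 2–3 mm past the pointer. I relied on the edge fits.
- **Square and centred:** board yaw was 0.045–0.058 rad against about 0.052 for the riser. The board sits about 3 mm off the middle line, and the fingers' height did not change.
- **Gripper tilt:** pressing on the stop left the gripper about 0.013 rad off vertical. I did not measure the board's own tilt, but the side view showed it flat.
- **Other objects:** timer, bottle and rack read within 8 mm of where they started. In the last check the networks did not find the petri dish, now under the board, or the beaker. Nothing went near either.

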